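# Tighten the hidden hex screw of the bottle rack

### The job

Take the brass-handled hex key from its wooden holder, feel along the slot in the bottle rack's sloping front rail for the hex-socket clamping screw sunk below it, and seat the key fully in the socket. Then turn the screw clockwise until it is fully tight, taking a fresh grip on the key as often as needed, and leave the key standing in the screw. Do not shift the plant pot, the coasters or the tumbler.

Things in the scene. Friction and masses are not known exactly. Their poses are not given: they have to be found in the camera images.
- key: Loose hex key, 112 mm long, 0.16 to 0.26 kg. Origin at the tip, z up the key. From the tip: 5 mm round nose widening from 13 to 16 mm; hex taper to 11 mm; steel hex shank, 18 mm across flats, to 50 mm; brass collar, 36 mm wide, to 56 mm; square brass handle to 112 mm. Two shank flats face its x axis. Starts upright in the holder, collar on the rim, tip 16 mm above the counter.
- key_grip (a point): Middle of the key's square brass handle (22 x 22 mm, 56 mm long), on the key's axis, 84 mm from the tip; the key's centre of mass lies about 45 mm from the tip. Its x and y axes are normal to the handle's flat sides, z points up the key.
- holder: Round wooden stand for the key, fixed to the counter, 52 mm diameter (68 mm at the foot), 66 mm high, with an upright hole 29 mm in diameter. Origin at the centre of its underside.
- rack: Bottle rack, fixed to the counter: dark wooden frame 220 mm wide with a sloping aluminium front rail; behind the rail two lying wine bottles, tops 87 mm above the counter. Origin on the counter under the middle of the rail; x points level, up-slope to the bottles, y along the slot.
- face: The sloping aluminium rail of the rack, 120 mm (up-slope) x 220 mm, rising away from the robot's side, its normal tilted 30 degrees from vertical to the robot's side; upper edge 115 mm above the counter. Origin on its outer surface at the centre of the slot, 85 mm above the counter; z is the outward normal, y runs along the slot, x up the slope.
- slot (a point): Centre of the slot's mouth (same point and axes as the rail). The slot is 30 mm wide, 100 mm long (y), 8 mm deep. Its floor, at z = -8 mm, is a flat dark steel strip. The screw's hex socket is in that strip at x = 0 and anywhere from y = -20 to 20 mm (not reported: feel for it); strip and screw slide along y if pushed with over 8 N.
- screw (a joint): Turn of the clamping screw (rad), grows clockwise seen looking down on the rail: starts at 0 to 0.9, hard stop at 4.4 = fully tight. Turns in place, 0.1 N m friction. Its socket: 19.2 mm across flats, mouth flush with the slot's floor, 20 mm deep. The key's nose drops in 5 mm at any twist; the hex only when twisted to match (every 60 degrees, play 7 either way; direction to be felt).
- planter: Bystander: white ceramic plant pot, 76 mm wide, 77 mm high, with thin green leaves to about 165 mm. Origin at the centre of its underside.
- coasters: Bystander: stack of cork coasters, 90 mm diameter, 24 mm high. Origin at the centre of its underside.
- tumbler: Bystander: glass tumbler, 72 mm diameter, 85 mm high. Origin at the centre of its underside.
Mind the look-alikes: they are no part of the job. Leave any black or blue look-alike of the key alone.

How it is judged:
By the outcome, as a careful person would: the job done as asked, in the order asked, and still so for the second after the job is handed in, with the robot touching nothing.
It also fails if it takes over 69 s, if anything falls off the work surface, if the arm or the gripper's body presses on something with over 40 N, if the wrist force passes 120 N, or if a joint passes its speed limit or range.

### The arm

A 6-joint arm with a two-finger parallel gripper is mounted at the origin on the work surface. World frame = base frame: x ahead of the robot, y to its left, z up, the work surface at z = 0. Lengths are in m, angles in rad, forces in N, time in s.
With the tool pointing down it reaches from about 0.35 to 0.875 m from the base axis. Payload 15.5 kg.
Tool frame: the origin (TCP) lies between the finger pads; the fingertips stand 11 mm ahead of it and the grasp point (between the pads) lies 8 mm behind it; z points along the fingers, y is the line along which they close (so a half turn about z gives the same grasp; the last joint's range is limited). The gripper opens to 85 mm and grips with 20 to 120 N. Pads are 22 mm wide; open, the fingers measure 114 mm over their backs; the gripper's body (76 mm by 85 mm) begins 54 mm behind the grasp point. The pads swing forward as they close: fully open they stand 13 mm farther back than shut.
Start: joints at [-1.397, 0.494, 1.345, -0, 1.302, -0.096], TCP at [0.167, -0.602, 0.242] pointing down, gripper open.
Joint ranges: [-2.91, 2.91], [-0.82, 2.16], [0.22, 2.67], [-1.22, 4.37], [0.12, 2.79], [-3.08, 3.08]. Speed limits (rad/s): [1.89, 1.89, 2.57, 3.01, 3.01, 3.01].

### API

Orientations are given as a unit quaternion [x, y, z, w].
In Python, from bench import sense, capture, camera_model, finish_job gives the robot as it stands.
- The arm moves only by the shell command python3 -m jog 'ROWS' [FORCE]. ROWS is JSON, one flat list of numbers, 5 for each row, row after row: the opening, from 0 (shut) to 1 (fully open), then the shift along the tool's x, y, z in units of 50 mm (1.0 is 50 mm), then the turn about the tool's z in units of 8 degrees (1.0 is 8 degrees). In form: [hand, tx, ty, tz, twist, hand, tx, ty, tz, twist, ...]. A call has 1 to 10 rows; each row shifts and turns the commanded pose from where the row before left it, along the tool's axes as they then stand; what a row does not reach is not made up. A row lasts 1/8 s, in which the tool goes at most 62.5 mm and 10.7 degrees, less where a joint would pass 70% of its speed; a pose out of reach is approached as far as the arm can. A call is refused whole if a number of a shift passes 1 or a number of a turn 1, either way. A call with a gripper value outside its range is refused whole. The fingers move at their own pace and stop on an object; FORCE is the grip in N (left out, the last holds). Time passes only in rows, so rows that do not move let the fingers close. It gives the time, the measured TCP pose, the force, the opening and the grip force at its end, in the units of the state.
- sense(): the state, without advancing time (a new reading comes with each control period).
- capture(name): name is "side" or "top"; returns the picture (420x560x3 uint8, red, green, blue); there is no depth.
- camera_model(name): a dict with "K" (3x3 intrinsics, pixels), "cam_to_world" (4x4, takes a point from camera to world coordinates). Camera axes: x right, y down, z forward; pixel columns grow to the right and rows downward; lengths in m; the calibration is good to about 2 mm. A picture is of the moment at which its call begins. camera_model takes no time and is no camera call.
- finish_job(): hands the job in; it is judged then, once.
The state is a dict: "clock": time; "q": joint angles; "joint_vel": joint speeds; "tau": joint torques, N m; "position": TCP position; "tool_rot": TCP orientation; "force": force on the tool from outside, world axes, zero at the start; "torque": the same for the moment, N m; "gripper_width": opening from 0.0 (shut) to 1.0 (fully open); "finger_force": force on a finger pad.
Only numpy, scipy, OpenCV 4.12 (cv2) and the standard library are available. Lean on these libraries where they do the work, as an engineer would, in place of code of your own. Each camera call takes 0.05 s, during which the arm holds its last target. There are 200 camera calls.

## Working session

There is one attempt and no reset: what is moved stays moved. The work goes in short steps, Python scripts to look and compute and a shell command to move; the robot and the scene stay as the last step left them, time stands still between calls to the robot, and variables do not carry over. Pictures are saved under pics/ and viewed, at most 10 in all, crops included, and the job is handed in when it is done.

```bash
mkdir -p pics; ls; python3 - <<'E'
from bench import sense,capture,camera_model
import cv2,numpy as np
s=sense();print({k:np.round(v,3).tolist() for k,v in s.items()})
for n in("side","top"):
    m=camera_model(n);print(n,np.round(m["K"],1).tolist(),np.round(m["cam_to_world"],3).tolist())
    cv2.imwrite(f"pics/{n}0.png",cv2.resize(capture(n)[:,:,::-1],(800,600),interpolation=cv2.INTER_CUBIC))
E
```

```text
pics
{'clock': 0.0, 'q': [-1.397, 0.494, 1.346, 0.0, 1.303, -0.095], 'joint_vel': [0.0, 0.002, 0.0, -0.001, 0.001, -0.0], 'tau': [-0.003, -88.218, -38.389, -0.0, 0.01, -0.0], 'position': [0.167, -0.602, 0.242], 'tool_rot': [0.991, 0.134, -0.0, -0.001], 'force': [-0.096, -0.539, -0.392], 'torque': [0.019, 0.048, -0.032], 'finger_force': 0.0, 'gripper_width': 1.0}
side [[432.0, 0.0, 279.1], [0.0, 432.0, 214.8], [0.0, 0.0, 1.0]] [[0.993, -0.092, 0.07, 0.449], [-0.114, -0.654, 0.748, -0.692], [-0.023, -0.751, -0.66, 0.698], [0.0, 0.0, 0.0, 1.0]]
top [[545.3, 0.0, 279.0], [0.0, 545.3, 209.7], [0.0, 0.0, 1.0]] [[-0.027, -0.996, 0.089, 0.387], [-1.0, 0.028, 0.002, -0.011], [-0.004, -0.089, -0.996, 1.298], [0.0, 0.0, 0.0, 1.0]]
```

View pics/side0.png

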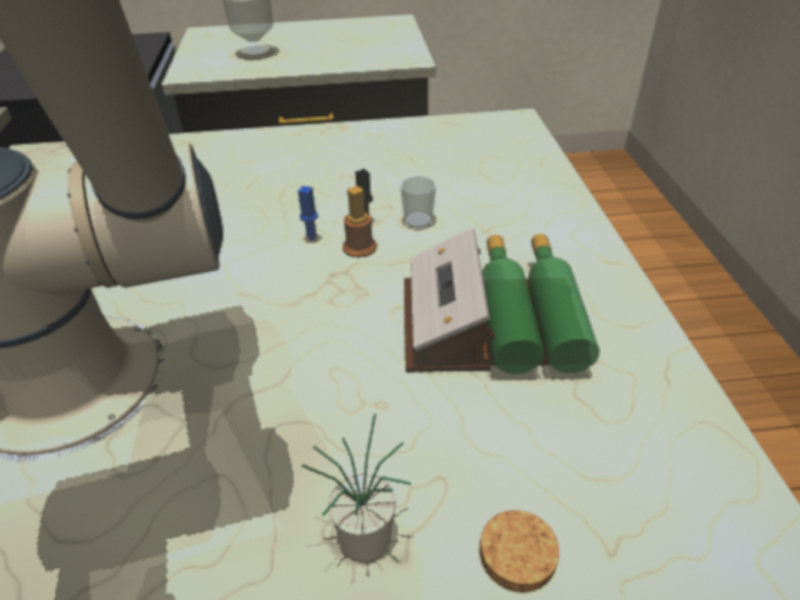

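View pics/top0.png

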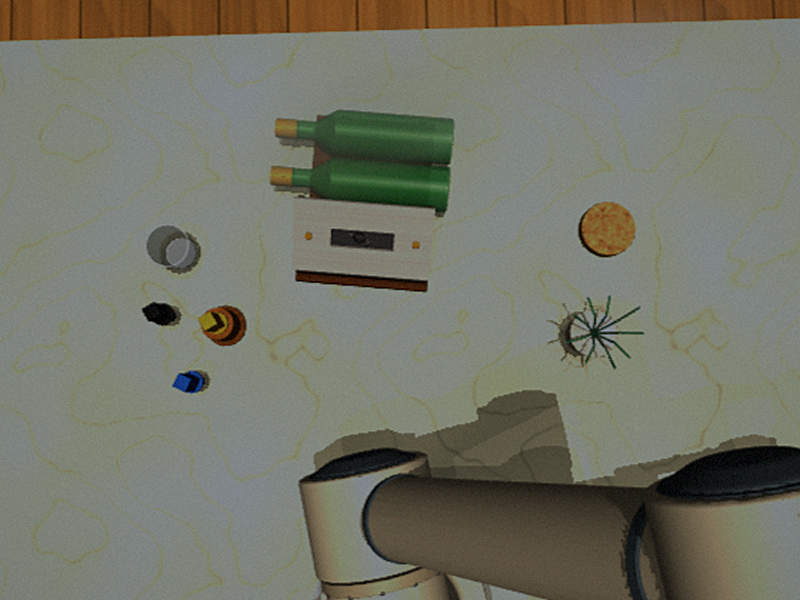

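Side view: blue key (307,212), brass key in the wooden holder (357,215) and black key (363,185). In the top view they are at (190,381), (213,323) and (160,314). The brass one in the wooden holder fits the description. The slot is at top (362,240) with a round mark in it. I'll enlarge the key and slot to confirm.

```bash
cat > h.py <<'E'
import numpy as np,cv2
from bench import sense,capture,camera_model
from scipy.spatial.transform import Rotation as R
def ray(n,u,v):
    m=camera_model(n);K,T=np.array(m["K"]),np.array(m["cam_to_world"])
    return T[:3,3],T[:3,:3]@np.linalg.solve(K,[u,v,1])
def atz(n,u,v,z):
    o,d=ray(n,u,v);return o+d*(z-o[2])/d[2]
def tri(a,b):
    A=np.zeros((3,3));y=np.zeros(3)
    for n,(u,v) in(("top",a),("side",b)):
        o,d=ray(n,u,v);d/=np.linalg.norm(d);P=np.eye(3)-np.outer(d,d);A+=P;y+=P@o
    return np.linalg.solve(A,y)
def proj(n,p):
    m=camera_model(n);K,T=np.array(m["K"]),np.array(m["cam_to_world"])
    q=K@(T[:3,:3].T@(np.array(p)-T[:3,3]));return q[:2]/q[2]
E
python3 - <<'E'
from h import *
t=capture("top")[:,:,::-1];s=capture("side")[:,:,::-1]
# each crop 400x300, scale 8,5 ...
def c(im,u,v,k,w=400,h=300):
    a,b=w//k,h//k; print(u-a//2,v-b//2,k); return cv2.resize(im[v-b//2:v-b//2+b,u-a//2:u-a//2+a],(w,h),interpolation=cv2.INTER_CUBIC)
im=np.vstack([np.hstack([c(t,152,226,8),c(t,255,168,4)]),np.hstack([c(s,250,150,5),c(s,312,200,4)])])
im=np.clip(im*1.3,0,255).astype(np.uint8)
cv2.imwrite("pics/crop1.png",im)
E
```

```text
127 208 8
205 131 4
210 120 5
262 163 4
```

View pics/crop1.png

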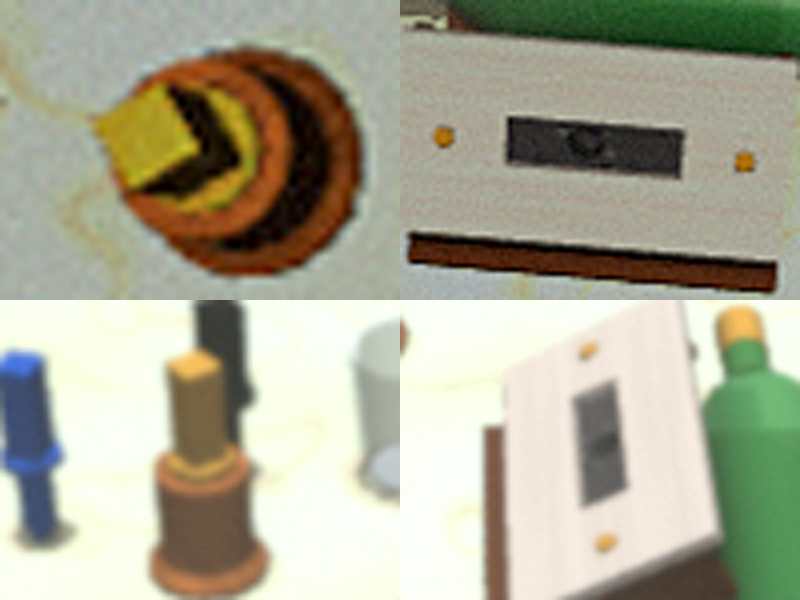

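The crop confirms the target: a brass square handle in the wooden holder, with its top corners at crop (95,122), (165,82), (200,148) and (130,190). The slot corners and a dark socket ring at (585,142) are also visible. Now to compute poses.

```bash
python3 - <<'E'
from h import *
np.set_printoptions(precision=4,suppress=True)
f=lambda x,y,o,k:((x+.5)/k+o[0]-.5,(y+.5)/k+o[1]-.5)
C=np.array([atz("top",*f(x,y,(127,208),8),.128) for x,y in[(95,122),(165,82),(200,148),(130,190)]])
print(C,C.mean(0)); 
for i in range(4):
    e=C[(i+1)%4]-C[i];print(np.linalg.norm(e),np.degrees(np.arctan2(e[1],e[0])))
g=lambda x,y:f(x,y,(205,131),4)
sl=[atz("top",*g(x-400,y),z) for x,y,z in[(507,116,.0925),(684,130,.0925),(680,178,.0775),(505,163,.0775)]]
sl=np.array(sl);print(sl,sl.mean(0));print("y dir",np.degrees(np.arctan2(*(sl[0]-sl[1]+sl[3]-sl[2])[1::-1])))
k1=atz("top",*g(43,137),.086);k2=atz("top",*g(344,162),.086);print(k1,k2,(k1+k2)/2,np.degrees(np.arctan2(*(k1-k2)[1::-1])))
h=lambda x,y:f(x,y,(262,163),4)
s1=tri(g(43,137),h(187,49));s2=tri(g(344,162),h(206,242));print("tri",s1,s2,(s1+s2)/2)
print("handle tri",tri(f(148,136,(127,208),8),f(193,363-300,(210,120),5)))
print("socket",atz("top",*g(187,143),.078))
print("holder foot",atz("top",*f(262,170,(127,208),8),.005))
print("tumbler",atz("top",190*.7,252*.7,0),"black",atz("top",160*.7,314*.7,.05),"blue",atz("top",190*.7,381*.7,.05))
E
```

```text
[[0.4716 0.2942 0.128 ]
 [0.4819 0.2753 0.128 ]
 [0.4638 0.266  0.128 ]
 [0.4531 0.2849 0.128 ]] [0.4676 0.2801 0.128 ]
0.021508898950662273 -61.49453129138626
0.020308527330031967 -152.7225500998827
0.021742606233223667 119.70670260501353
0.02077029554411861 26.673020279596535
[[ 0.6101  0.0947  0.0925]
 [ 0.5994 -0.0041  0.0925]
 [ 0.5747 -0.001   0.0775]
 [ 0.5861  0.0977  0.0775]] [0.5926 0.0468 0.085 ]
y dir 83.62743746427837
[0.6004 0.1315 0.086 ] [ 0.5815 -0.0372  0.086 ] [0.5909 0.0471 0.086 ] 83.59061281448548
tri [0.5996 0.1311 0.0892] [ 0.5813 -0.0372  0.0883] [0.5905 0.047  0.0887]
handle tri [0.4675 0.2794 0.1303]
socket [0.5961 0.051  0.078 ]
holder foot [0.4649 0.2768 0.005 ]
tumbler [0.5931 0.3402 0.    ] black [0.4859 0.3753 0.05  ] blue [0.3774 0.3275 0.05  ]
```

```bash
python3 -m jog '[1,1,-0.7,0,0, 1,1,-0.7,0,0, 1,1,-0.7,0,0, 1,1,-0.7,0,0, 1,1,-0.7,0,0, 1,1,-0.7,0,0, 1,1,-0.7,0,0, 1,1,-0.7,0,0]'
python3 -m jog '[1,0.25,-0.98,0,0, 1,0.25,-0.98,0,0, 1,0.25,-0.98,0,0, 1,0.25,-0.98,0,0, 1,0.25,-0.98,0,0, 1,0.25,-0.98,0,0, 1,0.25,-0.98,0,0, 1,0.25,-0.98,0,0, 1,0.25,-0.98,0,0, 1,0.25,-0.98,0,0]'
python3 -m jog '[1,0,0,0,-1, 1,0,0,0,-1, 1,0,0,0,-1, 1,0,0,0,-1, 1,0,0,0,-1, 1,0,0,0,-1, 1,0,0,0,-1, 1,0,0,0,-1, 1,0,0,0,-1, 1,0,0,0,-1]'
python3 -m jog '[1,0,0,0,-1, 1,0,0,0,-1, 1,0,0,0,-0.8, 1,0,0,0,0]'
cat >> h.py <<'E'
np.set_printoptions(precision=4,suppress=True)
def st():
    s=sense();r=R.from_quat(s["tool_rot"]);M=r.as_matrix();y=M[:,1];z=M[:,2]
    print("t",round(s["clock"],2),"pos",np.array(s["position"]),"z",z,"tilt",round(np.degrees(np.arccos(-z[2])),1),"yhead",round(np.degrees(np.arctan2(y[1],y[0])),1),"q",np.array(s["q"]),"F",np.round(s["force"],1),"Ftool",np.round(M.T@s["force"],1),"T",np.round(M.T@s["torque"],2),"w",round(s["gripper_width"],3),"ff",round(s["finger_force"],1))
    return s,M
def to(p):
    s,M=st();print("units",np.round(M.T@(np.array(p)-s["position"])/.05,2))
E
python3 -c "
from h import *
to([0.4675,0.2800,0.242])"
```

```text
clock: 1.2
position: [0.4785, -0.2242, 0.2424]
tool_rot: [0.991, 0.134, 0.0, 0.0]
force: [0.7, -1.0, -0.2]
gripper_width: 0.999
finger_force: 0.0
clock: 2.45
position: [0.4671, 0.2814, 0.2423]
tool_rot: [0.991, 0.135, 0.0, 0.0]
force: [0.3, -0.3, 0.2]
gripper_width: 1.003
finger_force: 0.0
clock: 3.7
position: [0.4673, 0.2796, 0.2422]
tool_rot: [0.671, 0.742, -0.0, -0.0]
force: [-0.2, 0.6, 0.0]
gripper_width: 1.004
finger_force: 0.0
clock: 4.2
position: [0.4673, 0.2797, 0.2422]
tool_rot: [0.516, 0.856, -0.0, -0.0]
force: [0.5, -0.6, -1.6]
gripper_width: 1.003
finger_force: 0.0
t 4.2 pos [0.4673 0.2797 0.2422] z [-0.0002 -0.0001 -1.    ] tilt 0.0 yhead 27.8 q [ 0.4296  0.381   1.5447 -0.      1.2162 -0.056 ] F [ 0.5 -0.6 -1.6] Ftool [-0.7  0.2  1.6] T [ 0.    0.04 -0.01] w 1.003 ff 0.0
units [0.   0.01 0.  ]
```

```bash
python3 -m jog '[1,0,0,0.6,0, 1,0,0,0.6,0, 1,0,0,0.6,0, 1,0,0,0.6,0, 1,0,0,0.4,0, 1,0,0,0.2,0, 1,0,0,0,0, 0,0,0,0,0, 0,0,0,0,0, 0,0,0,0,0]' 80
python3 -m jog '[0,0,0,0,0, 0,0,0,0,0, 0,0,0,0,0, 0,0,0,0,0]'
python3 -c "
from h import *
st()"
```

```text
clock: 5.45
position: [0.4676, 0.2798, 0.0927]
tool_rot: [0.516, 0.856, 0.0, 0.0]
force: [-0.7, -0.4, -0.1]
gripper_width: 0.381
finger_force: 0.0
clock: 5.95
position: [0.4676, 0.2798, 0.0928]
tool_rot: [0.516, 0.857, 0.0, 0.0]
force: [-1.4, -0.2, 8.5]
gripper_width: 0.244
finger_force: 78.1
t 5.95 pos [0.4676 0.2798 0.0928] z [ 0.0008  0.0004 -1.    ] tilt 0.1 yhead 27.9 q [ 0.4296  0.5777  1.7006 -0.      0.8624 -0.0565] F [-1.4 -0.2  8.5] Ftool [ 0.5 -1.3 -8.5] T [ 0.22  0.04 -0.05] w 0.244 ff 78.1
```

```bash
python3 -m jog '[0,0,0,-0.3,0, 0,0,0,-0.5,0, 0,0,0,-0.8,0, 0,0,0,-0.9,0, 0,0,0,-0.9,0, 0,0,0,-0.8,0, 0,0,0,0,0]'
python3 -m jog '[0,-0.91,0.16,0,0, 0,-0.91,0.16,0,0, 0,-0.91,0.16,0,0, 0,-0.91,0.16,0,0, 0,-0.91,0.16,0,0, 0,-0.91,0.16,0,0, 0,-0.91,0.16,0,0, 0,-0.91,0.16,0,0, 0,-0.91,0.16,0,0, 0,-0.91,0.16,0,0]'
python3 -c "
from h import *
st()"
```

```text
clock: 6.82
position: [0.4683, 0.2801, 0.306]
tool_rot: [0.516, 0.857, 0.002, 0.002]
force: [0.8, 0.3, -3.0]
gripper_width: 0.245
finger_force: 79.0
clock: 8.07
position: [0.7509, -0.0864, 0.3012]
tool_rot: [0.516, 0.857, -0.0, -0.001]
force: [0.5, 0.9, -2.4]
gripper_width: 0.254
finger_force: 78.7
t 8.07 pos [ 0.7509 -0.0864  0.3012] z [-0.002   0.0004 -1.    ] tilt 0.1 yhead 27.9 q [-0.1935  0.659   0.873   0.      1.6116 -0.6796] F [ 0.5  0.9 -2.4] Ftool [0.5 0.8 2.4] T [-0.04 -0.01 -0.05] w 0.254 ff 78.7
```

```bash
python3 -m jog '[0,0.55,0.29,0,0, 0,0.55,0.29,0,0, 0,-0.564,0.826,0,0, 0,-0.564,0.826,0,0, 0,-0.564,0.826,0,0, 0,-0.28,0.41,0,0, 0,-0.28,0.41,0,0]'
python3 -c "
from h import *
st()"
python3 -m jog '[0,-0.28,0.41,0,0, 0,-0.28,0.41,0,0, 0,-0.28,0.41,0,0]'
python3 -c "
from h import *
st()"
```

```text
clock: 8.95
position: [0.9088, -0.0432, 0.286]
tool_rot: [0.516, 0.856, 0.006, 0.011]
force: [0.2, -0.2, -2.4]
gripper_width: 0.247
finger_force: 79.8
t 8.95 pos [ 0.9088 -0.0432  0.286 ] z [ 0.0256 -0.0009 -0.9997] tilt 1.5 yhead 27.9 q [-0.1138  0.9878  0.223   0.0022  1.9053 -0.5992] F [ 0.2 -0.2 -2.4] Ftool [-0.3  0.   2.4] T [ 0.    0.05 -0.  ] w 0.247 ff 79.8
clock: 9.32
position: [0.9312, -0.049, 0.2737]
tool_rot: [0.516, 0.856, 0.019, 0.035]
force: [0.1, -1.0, -2.6]
gripper_width: 0.246
finger_force: 79.8
t 9.32 pos [ 0.9312 -0.049   0.2737] z [ 0.079  -0.004  -0.9969] tilt 4.5 yhead 27.9 q [-0.1185  1.0035  0.2208  0.0056  1.8383 -0.603 ] F [ 0.1 -1.  -2.6] Ftool [-0.8 -0.6  2.6] T [ 0.04  0.07 -0.01] w 0.246 ff 79.8
```

```bash
python3 -m jog '[0,0.28,-0.41,0,0, 0,0.28,-0.41,0,0, 0,0.28,-0.41,0,0, 0,0.28,-0.41,0,0,0,0,0,0,0]'
python3 -c "
from h import *
st()"
```

```text
clock: 9.95
position: [0.8314, -0.0376, 0.2665]
tool_rot: [0.516, 0.856, 0.018, 0.034]
force: [-0.5, -0.4, -2.6]
gripper_width: 0.249
finger_force: 80.1
t 9.95 pos [ 0.8314 -0.0376  0.2665] z [ 0.0774 -0.0038 -0.997 ] tilt 4.4 yhead 27.9 q [-0.1189  0.7677  0.7471  0.0054  1.5494 -0.6052] F [-0.5 -0.4 -2.6] Ftool [ 0.  -0.8  2.6] T [0.05 0.03 0.01] w 0.249 ff 80.1
```

```bash
python3 -m jog '[0,-0.28,0.41,0,0, 0,-0.28,0.41,0,0, 0,-0.28,0.41,0,0, 0,-0.28,0.41,0,0,0,-0.28,0.41,0,0]'
python3 -c "
from h import *
st()"
python3 -m jog '[0,-0.4,0.6,0,0, 0,-0.4,0.6,0,0, 0,-0.4,0.6,0,0, 0,-0.4,0.6,0,0,0,-0.4,0.6,0,0]'
python3 -c "
from h import *
st()"
```

```text
clock: 10.58
position: [0.9364, -0.0507, 0.2616]
tool_rot: [0.516, 0.856, 0.02, 0.036]
force: [0.3, -0.1, -3.1]
gripper_width: 0.252
finger_force: 83.5
t 10.57 pos [ 0.9364 -0.0507  0.2616] z [ 0.0826 -0.0034 -0.9966] tilt 4.7 yhead 27.9 q [-0.1199  1.0156  0.2239  0.0067  1.8196 -0.6041] F [ 0.3 -0.1 -3.1] Ftool [-0.1 -0.1  3.1] T [ 0.03 -0.05 -0.03] w 0.252 ff 83.5
clock: 11.2
position: [0.9859, -0.0614, 0.2487]
tool_rot: [0.513, 0.852, 0.05, 0.095]
force: [-0.4, -0.2, -2.7]
gripper_width: 0.248
finger_force: 83.6
t 11.2 pos [ 0.9859 -0.0614  0.2487] z [ 0.2143 -0.0119 -0.9767] tilt 12.4 yhead 28.5 q [-0.1277  1.0385  0.2197  0.0155  1.6676 -0.6106] F [-0.4 -0.2 -2.7] Ftool [ 0.3 -0.9  2.5] T [0.16 0.13 0.05] w 0.248 ff 83.6
```

```bash
python3 -m jog '[0,-0.55,0.58,0,0, 0,-0.55,0.58,0,0, 0,-0.55,0.58,0,0, 0,-0.55,0.58,0,0,0,-0.55,0.58,0,0,0,-0.55,0.58,0,0]'
python3 -c "
from h import *
st()"
```

```text
clock: 11.95
position: [1.034, -0.11, 0.2563]
tool_rot: [0.507, 0.841, 0.085, 0.167]
force: [0.6, -0.6, -2.5]
gripper_width: 0.251
finger_force: 83.6
t 11.95 pos [ 1.034  -0.11    0.2563] z [ 0.367  -0.0259 -0.9298] tilt 21.6 yhead 29.7 q [-0.1753  1.0464  0.2207  0.0386  1.4996 -0.6562] F [ 0.6 -0.6 -2.5] Ftool [-0.3 -0.5  2.5] T [ 0.36  0.17 -0.02] w 0.251 ff 83.6
```

```bash
python3 -m jog '[0,-0.6,0.5,0,0, 0,-0.6,0.5,0,0, 0,-0.6,0.5,0,0, 0,-0.6,0.5,0,0,0,-0.6,0.5,0,0]'
python3 -c "
from h import *
st()"
```

```text
clock: 12.58
position: [1.0602, -0.1636, 0.2869]
tool_rot: [0.501, 0.829, 0.11, 0.224]
force: [-0.0, -1.9, -3.7]
gripper_width: 0.245
finger_force: 83.6
t 12.57 pos [ 1.0602 -0.1636  0.2869] z [ 0.4818 -0.0429 -0.8752] tilt 28.9 yhead 31.3 q [-0.2292  1.0323  0.2207  0.0688  1.3883 -0.7079] F [-0.  -1.9 -3.7] Ftool [-0.7 -2.4  3.3] T [ 0.39  0.25 -0.07] w 0.245 ff 83.6
```

```bash
python3 -m jog '[0,-0.7,0.4,0,0, 0,-0.3,0.15,0,0]'
python3 -c "
from h import *
st()"
python3 - <<'E'
from h import *
s,M=st()
n=np.array([-0.497,.0557,.866]);n/=np.linalg.norm(n)
print("ang err",np.degrees(np.arccos(-M[:,2]@n)))
# hover: tip 60 mm above slot centre
fo=np.array([.592,.0468,.085])
print("hover TCP",fo+n*(.060+.076)); to(fo+n*(.16+.076)); to(fo+n*.136)
print("+x dirs",M.T@np.array([1,0,0]),M.T@[0,0,1])
E
```

```text
clock: 12.82
position: [1.0636, -0.1887, 0.2986]
tool_rot: [0.499, 0.824, 0.115, 0.24]
force: [0.1, -0.5, -2.3]
gripper_width: 0.247
finger_force: 83.6
t 12.82 pos [ 1.0636 -0.1887  0.2986] z [ 0.5115 -0.0495 -0.8579] tilt 30.9 yhead 31.7 q [-0.2552  1.0258  0.2205  0.0831  1.3619 -0.7321] F [ 0.1 -0.5 -2.3] Ftool [ 0.2 -1.1  2.1] T [ 0.45  0.26 -0.02] w 0.247 ff 83.6
t 12.82 pos [ 1.0636 -0.1887  0.2986] z [ 0.5115 -0.0495 -0.8579] tilt 30.9 yhead 31.7 q [-0.2552  1.0258  0.2205  0.0831  1.3619 -0.7321] F [ 0.1 -0.5 -2.3] Ftool [ 0.2 -1.1  2.1] T [ 0.45  0.26 -0.02] w 0.247 ff 83.6
ang err 1.0161096347943794
hover TCP [0.5244 0.0544 0.2028]
t 12.82 pos [ 1.0636 -0.1887  0.2986] z [ 0.5115 -0.0495 -0.8579] tilt 30.9 yhead 31.7 q [-0.2552  1.0258  0.2205  0.0831  1.3619 -0.7321] F [ 0.1 -0.5 -2.3] Ftool [ 0.2 -1.1  2.1] T [ 0.45  0.26 -0.02] w 0.247 ff 83.6
units [ 8.97 -6.76 -6.11]
t 12.82 pos [ 1.0636 -0.1887  0.2986] z [ 0.5115 -0.0495 -0.8579] tilt 30.9 yhead 31.7 q [-0.2552  1.0258  0.2205  0.0831  1.3619 -0.7321] F [ 0.1 -0.5 -2.3] Ftool [ 0.2 -1.1  2.1] T [ 0.45  0.26 -0.02] w 0.247 ff 83.6
units [ 8.97 -6.79 -4.11]
+x dirs [-0.3861  0.7677  0.5115] [-0.281   0.4303 -0.8579]
```

```bash
python3 -m jog '[0,0.4,-0.3,-0.25,0, 0,0.75,-0.565,-0.51,0, 0,0.75,-0.565,-0.51,0, 0,0.75,-0.565,-0.51,0, 0,0.75,-0.565,-0.51,0, 0,0.75,-0.565,-0.51,0, 0,0.75,-0.565,-0.51,0, 0,0.75,-0.565,-0.51,0, 0,0.75,-0.565,-0.51,0, 0,0.75,-0.565,-0.51,0]'
python3 -m jog '[0,0.75,-0.565,-0.51,0, 0,0.75,-0.565,-0.51,0, 0,0.35,-0.28,-0.25,0, 0,0,0,0,-1, 0,0,0,0,-1, 0,0,0,0,-1, 0,0,0,0,-1, 0,0,0,0,-1, 0,0,0,0,-1, 0,0,0,0,-1]'
python3 -m jog '[0,0,0,0,-1, 0,0,0,0,-1, 0,0,0,0,-1, 0,0,0,0,-1, 0,0,0,0,-1, 0,0,0,0,-1, 0,0,0,0,-1, 0,0,0,0,0]'
python3 -c "
from h import *
to(np.array([.592,.0468,.085])+np.array([-0.497,.0557,.866])*.116)"
```

```text
clock: 14.08
position: [0.6001, 0.0087, 0.2907]
tool_rot: [0.499, 0.825, 0.116, 0.24]
force: [0.4, 0.9, -1.2]
gripper_width: 0.25
finger_force: 83.7
clock: 15.32
position: [0.4794, 0.059, 0.2891]
tool_rot: [0.051, 0.963, -0.011, 0.266]
force: [-0.7, 0.4, -1.8]
gripper_width: 0.246
finger_force: 83.6
clock: 16.32
position: [0.4794, 0.059, 0.289]
tool_rot: [-0.404, 0.875, -0.134, 0.23]
force: [0.5, 0.5, -2.1]
gripper_width: 0.249
finger_force: 83.6
t 16.32 pos [0.4794 0.059  0.289 ] z [ 0.511  -0.0484 -0.8582] tilt 30.9 yhead 135.4 q [ 0.0479  0.056   2.0056 -0.1397  0.5498 -2.2895] F [ 0.5  0.5 -2.1] Ftool [-0.   0.9  2.1] T [-0.42  0.3   0.03] w 0.249 ff 83.6
units [0.07 0.09 2.34]
```

```bash
python3 -m jog '[0,0,0,0.6,0, 0,0,0,0.6,0, 0,0.07,0.09,0.6,0, 0,0,0,0.4,0, 0,0,0,0.14,0, 0,0,0,0,0]'
python3 - <<'E'
from h import *
s,M=st()
tip=np.array(s["position"])+.076*M[:,2]
print("tip",tip,proj("top",tip),proj("side",tip))
t=capture("top")[:,:,::-1];S=capture("side")[:,:,::-1]
def c(im,u,v,k,w=400,h=300):
    a,b=w//k,h//k; print(u-a//2,v-b//2,k); return cv2.resize(im[v-b//2:v-b//2+b,u-a//2:u-a//2+a],(w,h),interpolation=cv2.INTER_CUBIC)
a=c(t,255,168,4);b=c(S,312,200,4)
cv2.imwrite("pics/hover.png",np.clip(np.hstack([a,b])*1.3,0,255).astype(np.uint8))
E
```

```text
clock: 17.08
position: [0.5341, 0.0535, 0.1853]
tool_rot: [-0.404, 0.875, -0.134, 0.23]
force: [-0.3, 0.7, -1.8]
gripper_width: 0.244
finger_force: 83.5
t 17.07 pos [0.5341 0.0535 0.1853] z [ 0.5101 -0.0485 -0.8587] tilt 30.8 yhead 135.4 q [ 0.0261  0.3223  2.0539 -0.2646  0.2386 -2.1694] F [-0.3  0.7 -1.8] Ftool [0.2 1.4 1.3] T [-0.39  0.24  0.02] w 0.244 ff 83.5
tip [0.5729 0.0498 0.12  ] [251.1343 173.6332] [302.8164 186.2125]
205 131 4
262 163 4
```

View pics/hover.png

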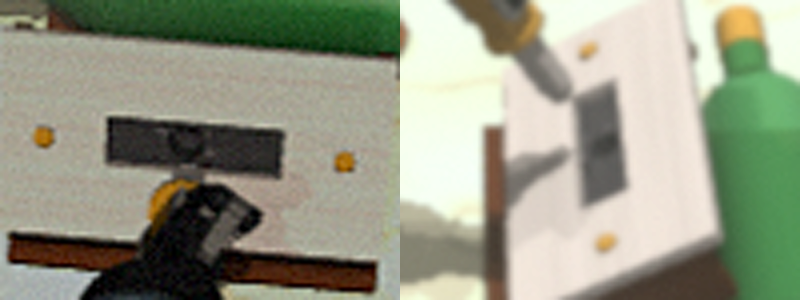

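The key's shank points at the slot, with the tip at side crop (568,92) and top crop (190,172). It agrees with the computed tip. Joint 5 is approaching its lower limit of 0.12, so I'll fit the arm's kinematics and predict the seated pose.

```bash
cat > fk.py <<'E'
from h import *
from scipy.optimize import least_squares
D=[([-1.397,.494,1.3455,0,1.3025,-.0955],[.167,-.602,.242]),([.4296,.381,1.5447,0,1.2162,-.056],[.4673,.2797,.2422]),
([.4296,.5777,1.7006,0,.8624,-.0565],[.4676,.2798,.0928]),([-.1935,.659,.873,0,1.6116,-.6796],[.7509,-.0864,.3012]),
([-.1138,.9878,.223,.0022,1.9053,-.5992],[.9088,-.0432,.286]),([-.1189,.7677,.7471,.0054,1.5494,-.6052],[.8314,-.0376,.2665]),
([-.2552,1.0258,.2205,.0831,1.3619,-.7321],[1.0636,-.1887,.2986]),([.0479,.056,2.0056,-.1397,.5498,-2.2895],[.4794,.059,.289]),
([.0261,.3223,2.0539,-.2646,.2386,-2.1694],[.5341,.0535,.1853])]
def fk(p,q):
    a,d,h,L2,e,L3,Lt=p;A=R.from_euler("z",q[0]);B=A*R.from_euler("y",q[1]);C=A*R.from_euler("y",q[1]+q[2])
    W=C*R.from_euler("ZYZ",[q[3],q[4],q[5]*-1]) if False else C*R.from_euler("ZYZ",[q[3],q[4],q[5]])
    return A.apply([a,d,h])+B.apply([0,0,L2])+C.apply([e,0,L3])+W.apply([0,0,Lt]),W
f=least_squares(lambda p:np.concatenate([fk(p,q)[0]-x for q,x in D]),[0,.06,.2,.4,0,.4,.25])
P=f.x
def ik(pos,z,q0):
    lo=np.array([-2.91,-.82,.22,-1.22,.0,-3.08]);hi=np.array([2.91,2.16,2.67,4.37,2.79,3.08])
    def g(q):
        x,W=fk(P,list(q)+[0]);return np.concatenate([(x-pos)*10,W.apply([0,0,1])-z])
    return least_squares(g,q0,bounds=(lo[:5],hi[:5]))
if __name__=="__main__":
    print("P",P,"rms mm",np.sqrt((f.fun**2).mean())*1e3)
    x,W=fk(P,D[-1][0]);print(W.as_matrix()[:,2],"vs .5101 -.0485 -.8587")
    fo=np.array([.592,.0468,.085])
    n=np.array([-0.497,.0557,.866])
    for z in(np.array([.5101,-.0485,-.8587]),-n,np.array([.48,-.05,-.876])):
      z=z/np.linalg.norm(z)
      for dep in(.04,.0,-.008,-.013,-.028):
        for yy in(0.01,):
          tip=fo+n*dep+yy*np.array([.111,.994,0])
          for q0 in([.03,.32,2.05,-.26,.24],[.03,.32,2.05,2.8,.24]):
            r=ik(tip-.076*z,z,q0);print(dep,yy,r.x,round(r.cost,7))
E
python3 fk.py
```

```text
P [-0.      0.0597  0.2568  0.5968  0.118   0.3844  0.3244] rms mm 0.15893673223974156
[ 0.5101 -0.0485 -0.8587] vs .5101 -.0485 -.8587
0.04 0.01 [ 0.0505  0.3255  2.0497 -0.3115  0.2444] 0.0
0.04 0.01 [ 0.0505  0.3255  2.0497 -0.3115  0.2444] 0.0
0.0 0.01 [ 0.0422  0.4181  2.045  -0.4531  0.1606] 0.0
0.0 0.01 [ 0.0422  0.4181  2.045  -0.4531  0.1606] 0.0
-0.008 0.01 [ 0.0407  0.4365  2.0429 -0.4971  0.1456] 0.0
-0.008 0.01 [0.0229 0.4497 2.1024 4.37   0.042 ] 0.0026391
-0.013 0.01 [ 0.0397  0.4479  2.0415 -0.5288  0.1366] 0.0
-0.013 0.01 [0.0233 0.4605 2.0969 4.37   0.0437] 0.002296
-0.028 0.01 [ 0.0369  0.482   2.0362 -0.6483  0.1117] 0.0
-0.028 0.01 [0.0242 0.4924 2.0798 4.37   0.0485] 0.0014405
0.04 0.01 [ 0.0574  0.3257  2.0335 -0.3119  0.2776] 0.0
0.04 0.01 [ 0.0574  0.3257  2.0335 -0.3119  0.2776] 0.0
0.0 0.01 [ 0.0489  0.417   2.0289 -0.4262  0.1946] 0.0
0.0 0.01 [ 0.0489  0.417   2.0289 -0.4262  0.1946] 0.0
-0.008 0.01 [ 0.0473  0.4351  2.0269 -0.459   0.1796] 0.0
-0.008 0.01 [ 0.0473  0.4351  2.0269 -0.459   0.1796] 0.0
-0.013 0.01 [ 0.0463  0.4464  2.0255 -0.4819  0.1705] 0.0
-0.013 0.01 [0.0259 0.461  2.0957 4.37   0.0469] 0.0036799
-0.028 0.01 [ 0.0435  0.4801  2.0203 -0.5642  0.145 ] 0.0
-0.028 0.01 [0.0267 0.4929 2.0787 4.37   0.0517] 0.0025721
0.04 0.01 [ 0.0504  0.3246  2.015  -0.2438  0.3121] 0.0
0.04 0.01 [ 0.0504  0.3246  2.015  -0.2438  0.3121] 0.0
0.0 0.01 [ 0.0424  0.4144  2.0105 -0.3155  0.2285] 0.0
0.0 0.01 [ 0.0424  0.4144  2.0105 -0.3155  0.2285] 0.0
-0.008 0.01 [ 0.0409  0.4323  2.0085 -0.3351  0.2132] 0.0
-0.008 0.01 [ 0.0409  0.4323  2.0085 -0.3351  0.2132] 0.0
-0.013 0.01 [ 0.04    0.4434  2.0071 -0.3486  0.2038] 0.0
-0.013 0.01 [ 0.04    0.4434  2.0071 -0.3486  0.2038] 0.0
-0.028 0.01 [ 0.0373  0.4766  2.002  -0.3956  0.177 ] 0.0
-0.028 0.01 [ 0.0373  0.4766  2.002  -0.3956  0.177 ] 0.0
```

```bash
cat >> h.py <<'E'
fo=np.array([.592,.0468,.085]);n=np.array([-0.497,.0557,.866]);n/=np.linalg.norm(n)
fy=np.array([.1115,.9938,0]);fx=np.cross(fy,n)
def face(off=(0,0,0)):
    s,M=st();tip=np.array(s["position"])+.076*M[:,2]
    print("tip face mm",np.array([fx@(tip-fo),fy@(tip-fo),n@(tip-fo)])*1e3,"10mm fx",M.T@fx*.2,"10mm fy",M.T@fy*.2)
E
python3 -c "
from h import *
face()"
```

```text
t 17.18 pos [0.5341 0.0536 0.1859] z [ 0.511  -0.0484 -0.8582] tilt 30.9 yhead 135.4 q [ 0.0262  0.321   2.054  -0.2644  0.2388 -2.1702] F [-0.8 -0.4 -2.7] Ftool [1.6 1.4 1.9] T [-0.41  0.27  0.05] w 0.247 ff 83.5
tip face mm [ 1.1474  0.9597 40.5764] 10mm fx [-0.1122 -0.1656  0.0031] 10mm fy [-0.1656  0.1122  0.0018]
```

```bash
python3 -m jog '[0,-0.07,0.07,0.2,0, 0,0,0,0.3,0, 0,0,0,0.2,0, 0,0,0,0.12,0, 0,0,0,0.06,0, 0,0,0,0,0]'
python3 -c "
from h import *
face()"
python3 -m jog '[0,0,0,0.03,0, 0,0,0,0.03,0]'
python3 -c "
from h import *
face()"
```

```text
clock: 17.92
position: [0.5563, 0.0563, 0.1472]
tool_rot: [-0.405, 0.875, -0.134, 0.23]
force: [-0.3, 0.1, -1.8]
gripper_width: 0.245
finger_force: 83.8
t 17.93 pos [0.5563 0.0563 0.1472] z [ 0.5105 -0.0485 -0.8585] tilt 30.8 yhead 135.5 q [ 0.0318  0.4258  2.0458 -0.4483  0.1498 -1.9795] F [-0.3  0.1 -1.8] Ftool [0.6 1.  1.4] T [-0.41  0.32 -0.01] w 0.245 ff 83.8
tip face mm [ 0.5327  6.1569 -3.834 ] 10mm fx [-0.112  -0.1657  0.0029] 10mm fy [-0.1657  0.1121  0.0017]
clock: 18.18
position: [0.5578, 0.0562, 0.1445]
tool_rot: [-0.405, 0.875, -0.134, 0.23]
force: [0.7, -0.6, -2.8]
gripper_width: 0.251
finger_force: 83.8
t 18.18 pos [0.5578 0.0562 0.1445] z [ 0.5105 -0.0484 -0.8585] tilt 30.9 yhead 135.5 q [ 0.0313  0.4329  2.0449 -0.4652  0.144  -1.9629] F [ 0.7 -0.6 -2.8] Ftool [0.9 0.3 2.8] T [-0.39  0.33  0.  ] w 0.251 ff 83.8
tip face mm [ 0.5712  6.2111 -6.9489] 10mm fx [-0.112  -0.1657  0.0029] 10mm fy [-0.1657  0.1121  0.0018]
```

```bash
for i in 1 2 3; do python3 -m jog '[0,0,0,0.02,0, 0,0,0,0.02,0]' >/dev/null
python3 -c "
from h import *
face()" | sed 's/ q .*F \[/ F [/'; done
```

```text
t 18.43 pos [0.5588 0.0561 0.1426] z [ 0.5102 -0.0484 -0.8587] tilt 30.8 yhead 135.5 F [-0.1  0.6 -1.8] Ftool [0.1 1.2 1.5] T [-0.38  0.27 -0.01] w 0.249 ff 83.8
tip face mm [ 0.4549  6.2079 -9.107 ] 10mm fx [-0.112  -0.1657  0.0029] 10mm fy [-0.1657  0.1121  0.0018]
t 18.68 pos [0.5599 0.056  0.1409] z [ 0.5103 -0.0484 -0.8586] tilt 30.8 yhead 135.5 F [ 0.5  0.5 -2.8] Ftool [0.2 1.1 2.6] T [-0.4   0.27 -0.01] w 0.248 ff 83.8
tip face mm [  0.5202   6.2412 -11.0947] 10mm fx [-0.112  -0.1657  0.0029] 10mm fy [-0.1657  0.1121  0.0018]
t 18.93 pos [0.5609 0.0559 0.1392] z [ 0.5103 -0.0484 -0.8587] tilt 30.8 yhead 135.5 F [ 0.4 -0.7 -2.7] Ftool [1.1 0.4 2.5] T [-0.43  0.24 -0.02] w 0.249 ff 83.8
tip face mm [  0.5114   6.2762 -13.0988] 10mm fx [-0.112  -0.1657  0.0029] 10mm fy [-0.1657  0.112   0.0018]
```

```bash
for i in 1 2 3; do python3 -m jog '[0,0,0,0.02,0, 0,0,0,0.01,0]' >/dev/null
python3 -c "
from h import *
face()" | sed 's/pos.*q \(.*\)F \[/ \1 F [/;s/10mm.*//'; done
```

```text
t 19.18  [ 0.0301  0.4504  2.0422 -0.5111  0.1306 -1.9177]  F [ 0.   0.1 -2.3] Ftool [0.6 1.  2. ] T [-0.38  0.17  0.  ] w 0.246 ff 83.7
tip face mm [  0.6905   6.3352 -14.583 ] 
t 19.43  [ 0.0299  0.4537  2.0417 -0.5212  0.1279 -1.9076]  F [0.3 1.6 0.4] Ftool [-1.6  0.7 -0.3] T [-0.39 -0.16 -0.  ] w 0.246 ff 83.8
tip face mm [  0.8144   6.4015 -16.0444] 
t 19.68  [ 0.0298  0.457   2.0411 -0.5317  0.1252 -1.8972]  F [-2.5  3.6  4.9] Ftool [-2.8  1.9 -5.6] T [-0.42 -0.45 -0.  ] w 0.247 ff 84.3
tip face mm [  0.9143   6.4993 -17.4854]
```

```bash
python3 -m jog '[0,0,0,0.03,0, 0,0,0,0,0]' >/dev/null
for i in 1 2 3 4 ; do python3 -c "
from h import *
face()" | sed 's/pos.*q \(.*\)F \[/ \1 F [/;s/10mm.*//';  python3 -m jog '[0,0,0,0,0.5, 0,0,0,0,0.5]' >/dev/null
done; python3 -c "
from h import *
face()" | sed 's/pos.*q \(.*\)F \[/ \1 F [/;s/10mm.*//'
```

```text
t 19.93  [ 0.0296  0.4607  2.0403 -0.5423  0.1224 -1.8866]  F [ 1.8  5.3 -0.9] Ftool [-4.9  2.6  1.4] T [-0.65 -1.07 -0.05] w 0.246 ff 83.7
tip face mm [  1.0926   6.666  -19.1151] 
t 20.18  [ 0.0296  0.4607  2.0401 -0.5423  0.1225 -1.745 ]  F [ 2.4  4.4 -0.1] Ftool [-4.4  1.9  1.1] T [-0.61 -0.87 -0.08] w 0.251 ff 83.6
tip face mm [  1.1793   6.6528 -19.1237] 
t 20.43  [ 0.0295  0.4606  2.0401 -0.5422  0.1225 -1.6053]  F [ 2.6  3.9 -0.6] Ftool [-3.9  2.2  1.7] T [-0.57 -0.69 -0.05] w 0.246 ff 83.6
tip face mm [  1.2376   6.6025 -19.1234] 
t 20.68  [ 0.0294  0.4607  2.04   -0.5422  0.1226 -1.4657]  F [ 2.4  3.3 -0.3] Ftool [-3.1  2.2  1.3] T [-0.44 -0.62 -0.12] w 0.249 ff 83.6
tip face mm [  1.2643   6.5504 -19.1479] 
t 20.93  [ 0.0294  0.4606  2.0399 -0.5423  0.1227 -1.3261]  F [ 4.5  2.3 -0.4] Ftool [-4.2  1.2  2.6] T [-0.31 -0.49 -0.1 ] w 0.249 ff 83.6
tip face mm [  1.3196   6.4984 -19.1328]
```

```bash
python3 -c "
from h import *
face()" | grep -o 10mm.*; for i in 1 2 3; do python3 -m jog '[0,0,0,0.02,0, 0,0,0,0.02,0]' >/dev/null
python3 -c "
from h import *
face()" | sed 's/pos.*tilt/tilt/;s/10mm.*//'; done
```

```text
10mm fx [-0.183  -0.0807  0.0031] 10mm fy [-0.0807  0.183   0.0018]
t 21.18 tilt 30.9 yhead 104.8 q [ 0.0292  0.4644  2.0396 -0.5577  0.1193 -1.3144] F [-4.7  3.  14.3] Ftool [ -3.9   1.2 -14.8] T [-0.45 -0.58 -0.07] w 0.249 ff 85.4
tip face mm [  1.3288   6.5569 -20.7815] 
t 21.43 tilt 30.9 yhead 104.8 q [ 0.0293  0.4681  2.0383 -0.5686  0.118  -1.3034] F [-8.2  2.5 17.5] Ftool [ -2.3   0.9 -19.4] T [-0.41 -0.45 -0.06] w 0.247 ff 86.5
tip face mm [  1.41     6.6114 -22.4216] 
t 21.68 tilt 30.8 yhead 104.8 q [ 0.0297  0.4713  2.0363 -0.5747  0.1182 -1.297 ] F [-13.4   2.2  23.3] Ftool [ -0.7   0.7 -27. ] T [-0.22 -0.21 -0.07] w 0.246 ff 87.4
tip face mm [  1.5198   6.6823 -23.932 ]
```

```bash
python3 -m jog '[0,0,0,-0.03,0, 0,0,0,0,0]' >/dev/null
for i in 1 2 3 4 5 6 7; do python3 -c "
from h import *
face()" | sed 's/pos.*q \(.*\)F \[.*Ftool/ \1 Ftool/;s/10mm.*//';  python3 -m jog '[0,0,0,0,-0.5, 0,0,0,0,-0.5]' >/dev/null
done; python3 -c "
from h import *
face()" | sed 's/pos.*q \(.*\)F \[.*Ftool/ \1 Ftool/;s/10mm.*//'
```

```text
t 21.93  [ 0.0297  0.4701  2.0358 -0.5626  0.1204 -1.3089]  Ftool [-2.6  1.4 10.6] T [-0.35 -0.34 -0.13] w 0.248 ff 82.3
tip face mm [  1.4436   6.627  -23.464 ] 
t 22.18  [ 0.0297  0.4702  2.0358 -0.5626  0.1203 -1.4504]  Ftool [-3.3  2.1 10. ] T [-0.57 -0.45  0.12] w 0.245 ff 82.6
tip face mm [  1.4444   6.6495 -23.4868] 
t 22.43  [ 0.0298  0.4702  2.0359 -0.5625  0.1202 -1.59  ]  Ftool [-3.   1.8  9.7] T [-0.79 -0.63  0.15] w 0.251 ff 82.6
tip face mm [  1.3675   6.7289 -23.4875] 
t 22.68  [ 0.0298  0.4703  2.036  -0.5625  0.1202 -1.7297]  Ftool [-3.8  3.2  9. ] T [-0.81 -0.75  0.11] w 0.245 ff 82.6
tip face mm [  1.2998   6.7647 -23.4907] 
t 22.93  [ 0.0299  0.4703  2.036  -0.5625  0.1201 -1.8693]  Ftool [-4.6  2.9  9.4] T [-0.85 -0.96  0.18] w 0.244 ff 82.6
tip face mm [  1.2375   6.8418 -23.4847] 
t 23.18  [ 0.03    0.4703  2.0361 -0.5625  0.1201 -2.0089]  Ftool [-5.6  3.4  8.9] T [-0.82 -1.11  0.02] w 0.246 ff 82.6
tip face mm [  1.1524   6.8555 -23.4867] 
t 23.43  [ 0.03    0.4703  2.0362 -0.5624  0.1201 -2.1486]  Ftool [-5.   2.2  9.8] T [-0.81 -1.27  0.11] w 0.248 ff 82.6
tip face mm [  1.0886   6.877  -23.4789] 
t 23.68  [ 0.0301  0.47    2.0365 -0.5625  0.1203 -2.2883]  Ftool [-5.2  2.2  3.5] T [-0.65 -1.32  0.02] w 0.244 ff 83.5
tip face mm [  0.9246   6.8719 -23.342 ]
```

```bash
python3 - <<'E'
from h import *
face()
t=capture("top")[:,:,::-1];S=capture("side")[:,:,::-1]
def c(im,u,v,k,w=400,h=300):
    a,b=w//k,h//k; return cv2.resize(im[v-b//2:v-b//2+b,u-a//2:u-a//2+a],(w,h),interpolation=cv2.INTER_CUBIC)
cv2.imwrite("pics/in1.png",np.clip(np.hstack([c(t,255,168,5),c(S,312,190,5)])*1.3,0,255).astype(np.uint8))
E
```

```text
t 23.68 pos [0.5665 0.0559 0.1306] z [ 0.5089 -0.0487 -0.8594] tilt 30.7 yhead 162.2 q [ 0.0301  0.47    2.0365 -0.5625  0.1203 -2.2883] F [ 1.3  5.4 -3.6] Ftool [-5.2  2.2  3.5] T [-0.65 -1.32  0.02] w 0.244 ff 83.5
tip face mm [  0.9246   6.8719 -23.342 ] 10mm fx [-0.0342 -0.197   0.0026] 10mm fy [-0.197   0.0342  0.0017]
```

View pics/in1.png

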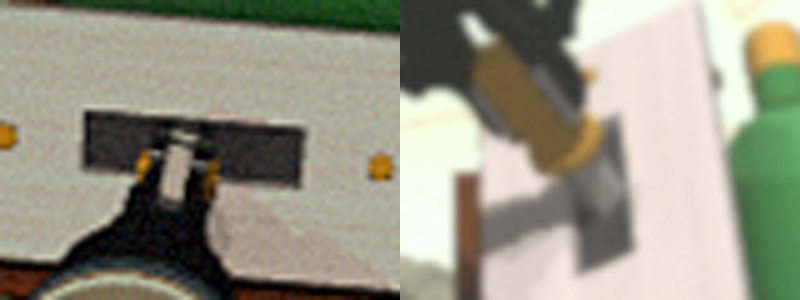

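```bash
python3 - <<'E'
from h import *
s=sense();M=R.from_quat(s["tool_rot"]).as_matrix();p=np.array(s["position"]);z=M[:,2]
for L in(.076,.072,.068,.064):
    tip=p+L*z
    for d in(0.0285,.05,.056,.112):
        a=proj("side",tip-d*z);b=proj("top",tip-d*z)
        print(L,d,(a-[272,160])*5+[400,0],(b-[215,138])*5)
for y,zz in((0,0),(50,0),(-50,0),(0,-8),(6,-8)):
    P=fo+fy*y*1e-3+n*zz*1e-3
    for x in(-15,15):
        print(x,y,zz,(proj("side",P+fx*x*1e-3)-[272,160])*5+[400,0],(proj("top",P+fx*x*1e-3)-[215,138])*5)
E
```

```text
0.076 0.0285 [591.0107 176.069 ] [175.0179 149.6227]
0.076 0.05 [567.2502 144.2435] [170.8041 167.3072]
0.076 0.056 [560.5109 135.2168] [169.6038 172.3447]
0.076 0.112 [495.2133  47.7554] [157.8549 221.6527]
0.072 0.0285 [586.6355 170.2087] [174.2441 152.8702]
0.072 0.05 [562.7627 138.2328] [170.0051 170.6605]
0.072 0.056 [555.9913 129.1631] [168.7975 175.7283]
0.072 0.112 [490.3767  41.2771] [156.9759 225.3414]
0.068 0.0285 [582.2397 164.3209] [173.4657 156.1371]
0.068 0.05 [558.2538 132.1935] [169.2013 174.034 ]
0.068 0.056 [551.4501 123.0805] [167.9864 179.1325]
0.068 0.112 [485.5161  34.7668] [156.0914 229.0534]
0.064 0.0285 [577.8232 158.4053] [172.6826 159.4233]
0.064 0.05 [553.7234 126.1254] [168.3926 177.4278]
0.064 0.056 [546.8872 116.9687] [167.1703 182.5574]
0.064 0.112 [480.6315  28.2242] [155.2013 232.789 ]
-15 0 0 [566.9451 206.9868] [188.9839 179.068 ]
15 0 0 [625.8827 179.921 ] [192.367  116.5943]
-15 50 0 [561.8313 138.8621] [ 78.8874 169.9249]
15 50 0 [618.5033 112.1141] [ 81.1276 107.3865]
-15 -50 0 [572.4695 280.5827] [299.1853 188.2198]
15 -50 0 [633.8613 253.2339] [303.7135 125.811 ]
-15 0 -8 [575.5253 218.6296] [190.5568 172.74  ]
15 0 -8 [634.2783 191.8138] [193.9362 110.5703]
-15 6 -8 [574.8544 210.1637] [177.417  171.6491]
15 6 -8 [633.3278 183.3829] [180.6606 109.4718]
```

```bash
python3 -m jog '[0,-0.03,0.005,0,0, 0,0,0,0,0]' >/dev/null
for i in 1 2 3 4; do python3 -c "
from h import *
face()" | sed 's/pos.*tilt/tilt/;s/F \[.*Ftool/ Ftool/;s/10mm.*//';  python3 -m jog '[0,0,0,0.02,0, 0,0,0,0.02,0]' >/dev/null
done; python3 -c "
from h import *
face()" | sed 's/pos.*tilt/ tilt/;s/10mm.*//'
```

```text
t 24.02 tilt 30.7 yhead 162.0 q [ 0.0332  0.47    2.0354 -0.572   0.1232 -2.2729]  Ftool [ 3.2 -1.3  4.4] T [-0.01  0.78 -0.01] w 0.244 ff 83.6
tip face mm [  0.8814   7.731  -23.2434] 
t 24.27 tilt 30.7 yhead 161.9 q [ 0.0329  0.4742  2.0349 -0.5878  0.1194 -2.2568]  Ftool [ 4.5 -0.1 -3.5] T [-0.06  1.08  0.07] w 0.248 ff 84.2
tip face mm [  0.9544   7.8602 -25.065 ] 
t 24.52 tilt 30.7 yhead 161.9 q [ 0.0333  0.4779  2.0327 -0.5946  0.1196 -2.2496]  Ftool [ 5.7 -0.1 -4.6] T [-0.23  1.38 -0.04] w 0.246 ff 84.6
tip face mm [  1.0462   7.9624 -26.8083] 
t 24.77 tilt 30.6 yhead 161.9 q [ 0.0339  0.4801  2.0314 -0.6009  0.12   -2.2429]  Ftool [  8.1   0.7 -43.7] T [-0.38  1.8  -0.06] w 0.249 ff 89.4
tip face mm [  1.0799   8.0089 -27.7931] 
t 25.02  tilt 30.6 yhead 162.0 q [ 0.0346  0.4812  2.0308 -0.6073  0.1204 -2.2361] F [-45.5  -3.   69.1] Ftool [  8.    2.  -82.4] T [-0.64  1.98 -0.09] w 0.244 ff 94.6
tip face mm [  1.1043   8.1678 -28.2535]
```

```bash
python3 -m jog '[0,0.012,0,-0.03,0, 0,0,0,0,0]' >/dev/null
python3 -c "
from h import *
face()"
for i in 1 2 ; do python3 -m jog '[0,0,0,0,1, 0,0,0,0,1, 0,0,0,0,1, 0,0,0,0,1, 0,0,0,0,1]' >/dev/null;  python3 -c "
from h import *
face()" | sed 's/pos.*tilt/tilt/;s/F \[.*Ftool/ Ftool/;s/10mm.*//'; 
done
```

```text
t 25.27 pos [0.5691 0.0568 0.127 ] z [ 0.5067 -0.0505 -0.8606] tilt 30.6 yhead 162.0 q [ 0.0335  0.4798  2.0309 -0.593   0.121  -2.2513] F [-21.   -1.2  28.9] Ftool [  3.8   2.5 -35.4] T [-0.91  0.88 -0.02] w 0.251 ff 88.4
tip face mm [  1.1448   7.8913 -27.717 ] 10mm fx [-0.0349 -0.1969  0.0021] 10mm fy [-0.1969  0.0349  0.0013]
t 25.9 tilt 30.7 yhead 119.2 q [ 0.0332  0.4796  2.0302 -0.5935  0.1213 -1.5484]  Ftool [  5.3  -5.5 -35.4] T [ 1.25  1.39 -0.19] w 0.248 ff 88.7
tip face mm [  1.7398   7.6906 -27.705 ] 
t 26.52 tilt 30.7 yhead 83.5 q [ 0.033   0.4796  2.0301 -0.5935  0.1214 -0.8503]  Ftool [  0.4  -8.7 -35.9] T [ 1.97  0.41 -0.09] w 0.248 ff 88.7
tip face mm [  1.78     7.5802 -27.7256]
```

```bash
for i in 1 2 3 4 ; do python3 -m jog '[0,0,0,0,1, 0,0,0,0,1, 0,0,0,0,1]' >/dev/null;  python3 -c "
from h import *
face()" | sed 's/pos.*tilt/tilt/;s/F \[.*Ftool/ Ftool/;s/10mm.*//'; 
done
```

```text
t 26.9 tilt 30.6 yhead 62.5 q [ 0.0331  0.4796  2.0303 -0.5935  0.1215 -0.4314]  Ftool [ -2.8  -6.6 -36.5] T [ 2.06 -0.26 -0.14] w 0.247 ff 88.7
tip face mm [  1.5758   7.5557 -27.718 ] 
t 27.27 tilt 30.6 yhead 39.6 q [ 0.0331  0.4797  2.0306 -0.5934  0.1217 -0.0125]  Ftool [ -4.6  -7.4 -37.5] T [ 1.99 -0.94 -0.08] w 0.244 ff 88.7
tip face mm [  1.2524   7.4783 -27.7218] 
t 27.65 tilt 30.6 yhead 13.9 q [ 0.0331  0.4797  2.031  -0.5934  0.1218  0.4064]  Ftool [ -6.6  -5.2 -36.5] T [ 1.64 -1.44 -0.12] w 0.249 ff 88.7
tip face mm [  0.9128   7.4277 -27.724 ] 
t 28.02 tilt 30.6 yhead -13.7 q [ 0.0332  0.4798  2.0313 -0.5934  0.1219  0.8253]  Ftool [ -7.   -2.9 -36. ] T [ 1.18 -1.77 -0.11] w 0.248 ff 88.8
tip face mm [  0.5845   7.4346 -27.7285]
```

```bash
for i in 1 2 3 4 5; do python3 -m jog '[0,0,0,0,0.75, 0,0,0,0,0.75]' >/dev/null;  python3 -c "
from h import *
face()" | sed 's/pos.*tilt.*q \(.*\)F \[.*Ftool/\1 Ftool/;s/10mm.*//'|head -1; 
done
```

```text
t 28.27 [ 0.0333  0.4798  2.0314 -0.5933  0.1219  1.0336]  Ftool [ -7.8  -2.8 -36.5] T [ 1.02 -1.75 -0.14] w 0.247 ff 88.8
t 28.52 [ 0.0334  0.4799  2.0316 -0.5933  0.1218  1.243 ]  Ftool [ -6.5  -1.4 -35.8] T [ 0.84 -1.78 -0.12] w 0.244 ff 88.8
t 28.77 [ 0.0335  0.4799  2.0317 -0.5933  0.1217  1.4524]  Ftool [ -6.5  -2.1 -36.1] T [ 0.67 -1.73 -0.05] w 0.245 ff 88.8
t 29.02 [ 0.0337  0.4799  2.0318 -0.5932  0.1216  1.6619]  Ftool [ -7.1  -1.2 -36.1] T [ 0.64 -1.75 -0.12] w 0.249 ff 88.7
t 29.27 [ 0.0337  0.48    2.0318 -0.5932  0.1214  1.8713]  Ftool [ -5.4  -2.3 -35.9] T [ 0.47 -1.81 -0.12] w 0.242 ff 88.7
```

```bash
for i in 1 2 3 4 5 6; do python3 -m jog '[0,0,0,0,0.6, 0,0,0,0,0.6]' >/dev/null;  python3 -c "
from h import *
face()" | sed 's/pos.*tilt.*q \(.*\)F \[.*Ftool/\1 Ftool/;s/10mm.*//'|head -1; 
done
```

```text
t 29.52 [ 0.0338  0.48    2.0319 -0.5931  0.1213  2.0382]  Ftool [ -6.1  -1.5 -36.5] T [ 0.43 -1.83 -0.09] w 0.249 ff 88.7
t 29.77 [ 0.034   0.48    2.0319 -0.5932  0.1212  2.2056]  Ftool [ -6.9  -1.8 -34.5] T [ 0.28 -1.81 -0.44] w 0.243 ff 88.7
t 30.02 [ 0.0341  0.4801  2.0319 -0.5936  0.1211  2.3728]  Ftool [ -7.   -0.7 -36.3] T [ 0.12 -1.83 -0.9 ] w 0.249 ff 88.8
t 30.27 [ 0.0342  0.4801  2.0319 -0.5936  0.1209  2.5404]  Ftool [ -8.3   0.  -34.4] T [ 0.04 -1.88 -0.79] w 0.247 ff 88.7
t 30.52 [ 0.0343  0.4801  2.0318 -0.5932  0.1208  2.7082]  Ftool [ -7.6   0.1 -35.1] T [-0.13 -1.93 -0.31] w 0.246 ff 88.6
t 30.77 [ 0.0343  0.4801  2.0317 -0.5931  0.1206  2.8759]  Ftool [ -6.8   0.5 -35.6] T [-0.3  -1.81 -0.1 ] w 0.245 ff 88.6
```

```bash
python3 -m jog '[0,0,0,-0.03,0, 0.6,0,0,0,0, 1,0,0,0,0, 1,0,0,0,0, 1,0,0,0,0]' >/dev/null
python3 -c "
from h import *
face()"
python3 -m jog '[1,0,0,0,-1, 1,0,0,0,-1, 1,0,0,0,-1, 1,0,0,0,-1, 1,0,0,0,-1, 1,0,0,0,-1]'>/dev/null
python3 -m jog '[1,0,0,0,-1, 1,0,0,0,-1, 1,0,0,0,-1, 1,0,0,0,-1, 1,0,0,0,-1, 1,0,0,0,-0.25,1,0,0,0,0]'>/dev/null
python3 - <<'E'
from h import *
face()
t=capture("top")[:,:,::-1];S=capture("side")[:,:,::-1]
def c(im,u,v,k,w=400,h=300):
    a,b=w//k,h//k; return cv2.resize(im[v-b//2:v-b//2+b,u-a//2:u-a//2+a],(w,h),interpolation=cv2.INTER_CUBIC)
cv2.imwrite("pics/in2.png",np.clip(np.hstack([c(t,255,168,5),c(S,312,190,5)])*1.3,0,255).astype(np.uint8))
E
```

```text
t 31.4 pos [0.5699 0.0569 0.1278] z [ 0.5075 -0.0503 -0.8602] tilt 30.7 yhead -126.1 q [ 0.0334  0.4786  2.0291 -0.5815  0.1227  2.8616] F [-0.5 -0.3  0.2] Ftool [-0.   0.4 -0.4] T [-0.18 -0.21 -0.07] w 1.0 ff 0.0
tip face mm [  2.2778   8.0521 -27.334 ] 10mm fx [ 0.1664 -0.1109  0.0023] 10mm fy [-0.1109 -0.1664  0.0013]
t 33.02 pos [0.5698 0.0569 0.1278] z [ 0.5073 -0.0503 -0.8603] tilt 30.7 yhead -44.2 q [ 0.0335  0.4785  2.0293 -0.5815  0.1227  1.293 ] F [-0.5  0.3  0.5] Ftool [ 0.1 -0.3 -0.7] T [ 0.22 -0.12  0.  ] w 1.004 ff 0.0
tip face mm [  2.1468   8.0615 -27.2999] 10mm fx [0.1112 0.1662 0.0022] 10mm fy [ 0.1662 -0.1112  0.0013]
```

View pics/in2.png

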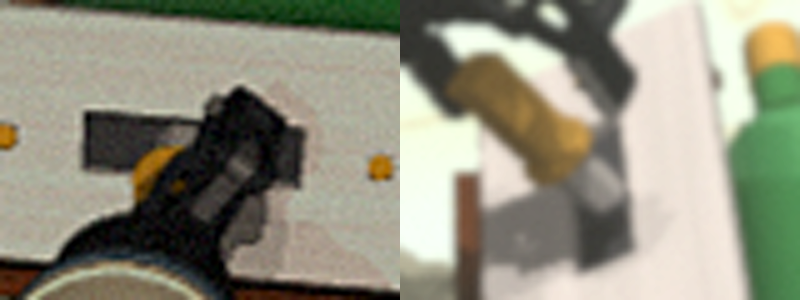

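```bash
python3 -m jog '[0,0,0,0,0, 0,0,0,0,0, 0,0,0,0,0, 0,0,0,0,0, 0,0,0,0,0, 0,0,0,0,0]' 120
for i in 1 2 3 4 5; do  python3 -c "
from h import *
face()" | sed 's/pos.*tilt.*q \(.*\)F \[.*Ftool/\1 Ftool/;s/10mm.*//'|head -1; python3 -m jog '[0,0,0,0,0.4, 0,0,0,0,0.3]' >/dev/null; 
done;  python3 -c "
from h import *
face()"
```

```text
clock: 33.88
position: [0.5694, 0.057, 0.1278]
tool_rot: [0.874, 0.408, 0.227, 0.135]
force: [-4.9, 2.7, 3.7]
gripper_width: 0.242
finger_force: 114.5
t 33.88 [ 0.0337  0.4782  2.0299 -0.5813  0.1227  1.2909]  Ftool [ 0.4 -3.4 -5.8] T [0.82 0.   0.02] w 0.242 ff 114.5
t 34.12 [ 0.0337  0.4782  2.0297 -0.5814  0.1227  1.3901]  Ftool [ 0.2 -1.4 -6.1] T [ 0.67 -0.06 -0.12] w 0.243 ff 114.3
t 34.38 [ 0.0338  0.4782  2.0299 -0.5815  0.1227  1.4877]  Ftool [ 1.1 -2.9 -6.3] T [ 0.78 -0.17 -0.31] w 0.239 ff 114.0
t 34.62 [ 0.0338  0.4781  2.0298 -0.5817  0.1228  1.5853]  Ftool [ 0.8 -1.2 -8. ] T [ 0.6  -0.4  -0.54] w 0.24 ff 113.4
t 34.88 [ 0.0337  0.478   2.0297 -0.5819  0.1229  1.6829]  Ftool [-0.7 -1.4 -7.3] T [ 0.42 -0.44 -0.83] w 0.241 ff 113.1
t 35.12 pos [0.5695 0.0569 0.1279] z [ 0.5072 -0.0504 -0.8603] tilt 30.6 yhead -71.4 q [ 0.0337  0.478   2.0297 -0.5819  0.1229  1.7807] F [-5.1  0.8  7. ] Ftool [-0.6 -0.7 -8.7] T [ 0.2  -0.53 -0.75] w 0.24 ff 113.9
tip face mm [  1.9667   8.0708 -27.0561] 10mm fx [0.1761 0.0948 0.0022] 10mm fy [ 0.0948 -0.1761  0.0013]
```

```bash
python3 -m jog '[0,0,0,0.02,0, 0,0,0,0,0]' >/dev/null; python3 -c "
from h import *
face()" | sed 's/pos.*tilt.*q \(.*\)F \[.*Ftool/\1 Ftool/;s/10mm.*//'
python3 -m jog '[0,0,0,-0.02,0, 0.5,0,0,0,0, 1,0,0,0,0, 1,0,0,0,0, 1,0,0,0,0]'
python3 -m jog '[1,0,0,-0.2,0, 1,0,0,-0.4,0, 1,0,0,-0.6,0, 1,0,0,-0.6,0, 1,0,0,-0.6,0, 1,0,0,-0.6,0, 1,0,0,-0.4,0, 1,0,0,0,0]'
python3 - <<'E'
from h import *
face()
t=capture("top")[:,:,::-1];S=capture("side")[:,:,::-1]
def c(im,u,v,k,w=400,h=300):
    a,b=w//k,h//k; return cv2.resize(im[v-b//2:v-b//2+b,u-a//2:u-a//2+a],(w,h),interpolation=cv2.INTER_CUBIC)
cv2.imwrite("pics/in3.png",np.clip(np.hstack([c(t,255,168,5),c(S,312,190,5)])*1.3,0,255).astype(np.uint8))
E
```

```text
t 35.38 [ 0.0336  0.4787  2.0302 -0.5896  0.1215  1.787 ]  Ftool [ -0.7   0.  -31.5] T [ 0.28 -0.7  -0.51] w 0.238 ff 118.1
tip face mm [  1.941    8.0723 -27.315 ] 
clock: 36.0
position: [0.5697, 0.0569, 0.1277]
tool_rot: [0.947, 0.184, 0.253, 0.076]
force: [-0.5, -0.5, 0.7]
gripper_width: 0.998
finger_force: 0.0
clock: 37.0
position: [0.4835, 0.0656, 0.2753]
tool_rot: [0.946, 0.184, 0.254, 0.076]
force: [-0.0, -0.2, 0.4]
gripper_width: 1.003
finger_force: 0.0
t 37.0 pos [0.4835 0.0656 0.2753] z [ 0.5094 -0.05   -0.8591] tilt 30.8 yhead -71.4 q [ 0.0692  0.0879  2.0171 -0.1747  0.5119  1.3848] F [-0.  -0.2  0.4] Ftool [ 0.1  0.3 -0.3] T [ 0.1  -0.22  0.04] w 1.003 ff 0.0
tip face mm [  1.0361   7.0974 143.7644] 10mm fx [0.176  0.0949 0.0027] 10mm fy [ 0.0949 -0.1761  0.0014]
```

View pics/in3.png

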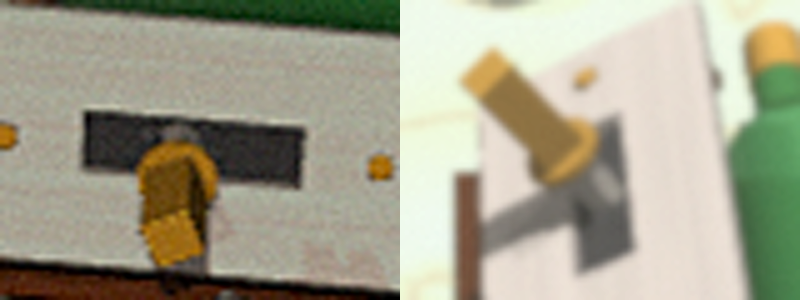

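```bash
python3 - <<'E'
from h import *
T=lambda x,y:(x/5+215-.4,y/5+138-.4);S=lambda x,y:((x-400)/5+272-.4,y/5+160-.4)
a=tri(T(173,238),S(485,72));b=tri(T(178,174),S(566,152))
d=(a-b)/np.linalg.norm(a-b)
F=lambda p:np.array([fx@(p-fo),fy@(p-fo),n@(p-fo)])*1e3
print("top",a,F(a),"collar",b,F(b),"len",np.linalg.norm(a-b),"lean deg",np.degrees(np.arccos(d@n)),"tip",F(a-.112*d))
# rail screw heads for depth reference (should be z~0..2)
for t,s in(((6,135),(585,77)),): print(F(tri(T(*t),S(*s))))
for t,s in(((83,112),(618,114)),((302,186),(578,272))): print("slot corner",F(tri(T(*t),S(*s))))
E
```

```text
top [0.5426 0.0527 0.1541] [-8.5689  0.3497 84.7231] collar [0.5779 0.0525 0.1069] [-1.7783  4.0598 26.2967] len 0.058936339976493786 lean deg 7.542483676248462 tip [  4.3357   7.4001 -26.3078]
[ 1.1683 83.7131  4.5487]
slot corner [14.0428 49.9378  0.7115]
slot corner [-10.8136 -50.3495   4.8837]
```

```bash
python3 -c "
from bench import finish_job
print(finish_job())"
```

```text
the job is handed in; nothing more can be done
None
```

The job is handed in at about 37 s. The brass key is seated to the socket bottom, judged by the hard stop and two camera views. The screw was turned clockwise to a firm stop, felt on two grips at about 0.8–0.9 N m after roughly 4.35 rad of hand turn. On the first grip the key slipped past the stop, so I took a fresh grip and re-tightened. The key was left standing, leaning about 7°, with the gripper clear. Two joints read a hair beyond their stated lower limits: joint 3 at 0.2197 against 0.22, and joint 5 at 0.118 against 0.12.

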